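# Clear the coupler's beam path and hold its spring shutter open

## Task

Clear the beam path in front of the fiber coupler in the vise: hang the steel parts basket by its handle on the hook of the post stand, upright so that nothing spills, and let go of it. Only then swing the coupler's spring-return shutter lever over, from leaning towards the fixed jaw to leaning towards the sliding (screw) jaw, until it is hard against its stop, and finish while the fingers still hold it there; it snaps shut if released. Leave the other things on the bench where they are.

Things in the scene. Friction and masses are not known exactly. Their poses are not given: they have to be found in the camera images.
- basket: Loose open-topped basket of slotted sheet steel, 66 mm (its x) by 84 mm (its y) by 92 mm tall, 150 to 340 g, a few fittings inside, with a rigid arched handle of 8 mm round bar over it. Origin: middle of the underside; z up. It stands upright in front of the coupler's lens.
- basket_bar (a point): Middle of the straight top bar of the basket's handle, on its axis, 152 mm above the underside. The bar, 8 mm in diameter, runs along the basket's y, straight for 29 mm either side of this point, then bends down to upright legs 38.5 mm from the middle. Free opening under the bar down to the rim: 56 mm. The straight bar has room for 20 mm wide fingers and, beside them, the hook's rod.
- hook_stand: Fixed post stand 240 mm tall: 12.7 mm steel post on a 48 mm wide foot. Origin: on the bench under the post's axis; z up. Its hook is a steel rod 8 mm in diameter that runs from the post along the stand's -x, axis 215 mm above the bench, straight to 100 mm from the post's axis, then turns up to a tip 114 mm from that axis, the tip's top 240 mm above the bench.
- hook_seat (a point): On the top side of the hook rod, 219 mm above the bench, 75 mm from the post's axis: the place where the basket's handle bar is to rest. Its axes are the stand's.
- coupler: Black fiber coupler block 36 mm (x) by 84 mm (y) by 54 mm tall, fixed in the jaws of the small green vise clamped to the bench's far edge. Origin: middle of its underside, 58 mm above the bench; z up. Its -y end face carries lens and shutter; on its -x side is the fixed jaw, on its +x side the sliding jaw with the vise screw.
- lens (a point): Centre of the lens on the coupler's -y end face, 78 mm above the bench; the beam path runs from here along the coupler's -y.
- shutter_pivot (a point): On the shutter's hinge axis, in the plane of the lever, 103 mm above the bench, 25 mm above the lens. The hinge axis is level and runs along the coupler's y.
- shutter (a joint): Turn of the shutter lever in rad about the coupler's +y axis: 0 = shut (kept there by its spring), 1.30 = fully open, hard against the stop. The spring pulls it shut with 0.12 N m at 0, growing to 0.32 N m at the stop (1.6 to 4.2 N at the grip pin).
- shutter_lever: The shutter's flat lever, 10 mm wide, 75 mm long, with a grip pin at its free end and a 23 mm disc blade on the other side of the hub, in front of the lens. Origin: on the hinge axis; axes parallel to the coupler's when shut, turning with it. Shut, the lever leans 45 degrees from upright to the coupler's -x, at the stop 30 degrees to +x.
- lever_pin (a point): The lever's grip pin: on the pin's axis, 75 mm from the hinge axis, in the middle of the part to grip; moves with the lever. The pin is 10 mm in diameter and runs along the coupler's y, from 20 mm on the +y side of this point (at the lever) to 16 mm on the -y side (its free end). The air round the pin is free in all its travel.
- bracket: Loose brass L bracket 50 by 40 by 50 mm; origin: middle of the underside of its foot. To be left alone.
- pedestal_a: Loose steel pedestal base, 32 mm across its foot, 38 mm tall; origin: middle of the underside. To be left alone.
- pedestal_b: Second loose steel pedestal base, same as the first. To be left alone.
- lens_cap: Loose red polymer lens cap, 36 mm across, 12 mm tall; origin: middle of the underside. To be left alone.
- lens_tube: Loose black lens tube standing on end, 30 mm across, 36 mm tall; origin: middle of the underside. To be left alone.
- fork: Loose flat steel clamping fork, 68 by 26 by 9 mm; origin: on the underside, near its middle. To be left alone.
- driver: Loose hex driver lying on the bench, 170 mm long along its x. To be left alone.

How it is judged:
By the outcome, as a careful person would: the job done as asked, in the order asked, and still so for the second after the job is handed in, while the arm keeps its last pose, push and grip.
It also fails if it takes over 64 s, if anything falls off the work surface, if the arm or the gripper's body presses on something with over 40 N, if the wrist force passes 120 N, or if a joint passes its speed limit or range.

## Robot

A 6-joint arm with a two-finger parallel gripper is mounted at the origin on the work surface. World frame = base frame: x ahead of the robot, y to its left, z up, the work surface at z = 0. Lengths are in m, angles in degrees, forces in N, time in s.
With the tool pointing down it reaches from about 0.275 to 0.725 m from the base axis. Payload 15.9 kg.
Tool frame: the origin (TCP) lies at the very end of the fingers, on their centre line; the grasp point (between the pads) lies 19 mm behind it; z points along the fingers, y is the line along which they close (so a half turn about z gives the same grasp; the last joint's range is limited). The gripper opens to 85 mm and grips with 20 to 120 N. Pads are 22 mm wide; open, the fingers measure 114 mm over their backs; the gripper's body (76 mm by 85 mm) begins 54 mm behind the grasp point. The pads swing forward as they close: fully open they stand 13 mm farther back than shut.
Start: joints at [63.713, 12.198, -1.971, 75.831, 0, 90], TCP at [0.221, 0.448, 0.231] pointing down, gripper open.
Joint ranges: [-170.91, 170.91], [-42.67, 98.43], [-65.05, 77.54], [-120.47, 116.71], [-90, 82.35], [-180, 180]. Speed limits (degrees/s): [108.29, 108.29, 136.94, 147.25, 180, 180].

## Interface

Orientations are given as [roll, pitch, yaw] about the fixed x, y, z axes, in that order (R = Rz(yaw) Ry(pitch) Rx(roll)).
In Python, from rig import arm, cams, order, recognise, outline_of, spot_point gives the robot as it stands.
- The arm moves only by the shell command python3 -m jog 'ROWS' [FORCE]. ROWS is JSON, one flat list of numbers, 5 for each row, row after row: the opening, from 0 (shut) to 1 (fully open), then the shift along the world's x, y, z in m, then the turn about the world's z in degrees. A call has 1 to 5 rows; each row is the pose to reach, as a shift and turn from the pose commanded when the call began; what a row does not reach only later rows make up. A row lasts 1/8 s, in which the tool goes at most 62.5 mm and 10.7 degrees, less where a joint would pass 70% of its speed; a pose out of reach is approached as far as the arm can. A call with a gripper value outside its range is refused whole. The fingers move at their own pace and stop on an object; FORCE is the grip in N (left out, the last holds). Time passes only in rows, so rows that repeat a pose let the fingers close. It gives the time, the measured TCP pose, the force, the opening and the grip force at its end, in the units of the state.
- arm.observe(): the state, without advancing time (a new reading comes with each control period).
- cams.capture(name): name is "side" or "top"; returns the picture (384x512x3 uint8, red, green, blue); there is no depth.
- cams.camera_model(name): a dict with "camera_matrix" (3x3 intrinsics, pixels), "k1" (the pictures are not rectified: a ray, as slopes to the right and down, at radius r is drawn at 1 + k1 r^2 times it, then the intrinsics apply), "T" (4x4, takes a point from camera to world coordinates). Camera axes: x right, y up, looking along -z (the intrinsics and any distortion apply to the point x, -y, -z); pixel columns grow to the right and rows downward; lengths in m; the calibration is good to about 2 mm. A picture is of the moment at which its call begins. camera_model takes no time and is no camera call.
- order.job_done(): hands the job in; it is judged then, once.
Trained networks look in the newest picture that a camera, given by its name, has taken for a name from the list of things; names that differ only in an ending like _2 or _b are one class to them, and where a whole thing is asked for, a point or a joint stands for the part that bears it (a point fixed in the world has none). Each returns a list of dicts, best first, with "score" (0 to 1); they miss things now and then, are a little off and sometimes report something else, mostly with a low value. They report only what shows in the picture. A call takes as long as a camera call.
- recognise(name, camera): "xy" ([column, row] in pixels, amid what is visible of it).
- outline_of(name, camera): "region" (384x512 bool, what is visible of it) and "xy" ([column, row] in pixels, amid what is visible of it).
- spot_point(name, camera): "xy" ([column, row] in pixels: a listed point, or the origin of a listed thing).
The state is a dict: "t": time; "qpos": joint angles; "dq": joint speeds; "joint_torque": joint torques, N m; "ee_pos": TCP position; "ee_rot": TCP orientation; "wrist_force": force on the tool from outside, world axes, zero at the start; "ft_torque": the same for the moment, N m; "opening": finger opening in m; "finger_force": force on a finger pad.
Only numpy, scipy, OpenCV 4.12 (cv2) and the standard library are available. Lean on these libraries where they do the work, as an engineer would, in place of code of your own. Each camera call takes 0.05 s, during which the arm holds its last target. There are 200 camera calls.

## Working session

There is one attempt and no reset: what is moved stays moved. The work goes in short steps, Python scripts to look and compute and a shell command to move; the robot and the scene stay as the last step left them, time stands still between calls to the robot, and variables do not carry over. Pictures are saved under pics/ and viewed, at most 10 in all, crops included, and the job is handed in when it is done.

```bash
ls; mkdir -p pics; cat > h.py <<'E'
import numpy as np, cv2
from rig import arm, cams, order, recognise, outline_of, spot_point
def ray(cam,xy):
    m=cams.camera_model(cam);K=np.array(m["camera_matrix"],float);T=np.array(m["T"])
    d=np.linalg.solve(K,[xy[0],xy[1],1.]);d=d[:2]/d[2];u=d.copy()
    for _ in range(20): u=d/(1+m["k1"]*(u@u))
    v=T[:3,:3]@np.array([u[0],-u[1],-1.]);return T[:3,3],v/np.linalg.norm(v)
def atz(cam,xy,z):
    o,v=ray(cam,xy);return o+v*(z-o[2])/v[2]
def tri(a,b):
    (o1,v1),(o2,v2)=ray("side",a),ray("top",b)
    s=np.linalg.lstsq(np.c_[v1,-v2],o2-o1,rcond=None)[0]
    p,q=o1+v1*s[0],o2+v2*s[1];return (p+q)/2,np.linalg.norm(p-q)
def proj(cam,p):
    m=cams.camera_model(cam);T=np.array(m["T"]);c=T[:3,:3].T@(np.array(p)-T[:3,3])
    u=np.array([c[0],-c[1]])/-c[2];u=u*(1+m["k1"]*(u@u));K=np.array(m["camera_matrix"]);return (K@[u[0],u[1],1])[:2]
E
python3 - <<'E'
from h import *
np.set_printoptions(precision=4,suppress=True)
for c in("side","top"):
    cv2.imwrite(f"pics/{c}0.png",cams.capture(c)[:,:,::-1])
    m=cams.camera_model(c);print(c,np.array(m["T"])[:3].tolist(),m["k1"])
for n,z in [("basket",0),("basket_bar",.152),("hook_stand",0),("hook_seat",.219),("coupler",.058),("lens",.078),("shutter_pivot",.103),("lever_pin",.156)]:
    r={c:spot_point(n,c) for c in("side","top")}
    for c in r: print(n,c,[(np.round(d["xy"],1).tolist(),round(d["score"],2),atz(c,d["xy"],z).round(4)[:2].tolist()) for d in r[c][:2]])
    if r["side"] and r["top"]: print("  tri",*tri(r["side"][0]["xy"],r["top"][0]["xy"]))
print(arm.observe()["t"])
E
```

```text
pics
side [[0.7086806805919426, 0.3649706664462585, -0.6037947545230209, -0.16549147484713925], [-0.7055127265460888, 0.37247060795181325, -0.6029240739044265, -0.6411468194636413], [0.00484619822591378, 0.8532655265776184, 0.5214541739376286, 0.7290753976530161]] -0.02019812461723215
top [[0.016405550935615354, 0.9863608641839638, -0.16377760379478967, 0.3280464545504304], [-0.9996389676909191, 0.012694358321461947, -0.02368095311933372, 0.02925016601907221], [-0.021278913795884438, 0.16410697387091905, 0.9862130139856181, 1.1154200106017045]] -0.09539549568444239
basket side [([278.6, 237.5], 0.87, [0.5389, -0.0645]), ([283.0, 197.4], 0.62, [0.7291, 0.0811])]
basket top [([298.8, 186.5], 0.64, [0.5372, -0.0668])]
  tri [ 0.5366 -0.0665  0.0025] 0.00024213355605491338
basket_bar side [([262.5, 192.2], 0.74, [0.5205, -0.0068]), ([283.3, 199.9], 0.72, [0.5329, -0.079])]
basket_bar top [([303.5, 180.2], 0.97, [0.5267, -0.0668])]
  tri [ 0.5033 -0.0502  0.1843] 0.04182014611104611
hook_stand side [([355.3, 270.2], 0.94, [0.5837, -0.3155])]
hook_stand top [([375.3, 174.0], 0.95, [0.5817,
[... 264 characters left out ...]

  tri [ 0.3557 -0.2065  0.3009] 0.2873384545607391
coupler side [([264.1, 189.1], 0.63, [0.6516, 0.1071]), ([171.1, 191.9], 0.46, [0.4038, 0.3232])]
coupler top [([250.6, 149.2], 0.83, [0.6422, 0.0872])]
  tri [0.6352 0.0882 0.0737] 0.005847713676885816
lens side [([170.7, 190.4], 0.72, [0.3915, 0.3037]), ([268.8, 193.9], 0.6, [0.6158, 0.0521])]
lens top [([262.0, 155.5], 0.88, [0.6168, 0.0511])]
  tri [0.4358 0.1009 0.2166] 0.29438190694564376
shutter_pivot side [([270.5, 188.8], 0.81, [0.6134, 0.0433])]
shutter_pivot top [([263.0, 155.4], 0.7, [0.6102, 0.0476])]
  tri [0.6126 0.046  0.1016] 0.005243280452655838
lever_pin side [([257.6, 180.1], 0.51, [0.5576, 0.0501])]
lever_pin top []
0.9
```

View pics/side0.png

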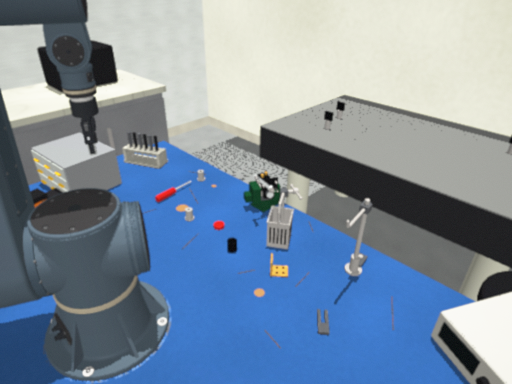

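View pics/top0.png

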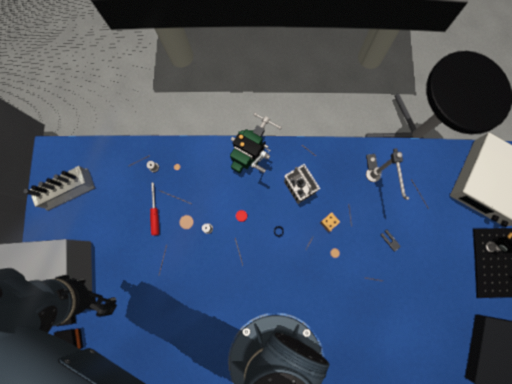

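```bash
python3 - <<'E'
import cv2,numpy as np
a=cv2.imread("pics/side0.png")[160:260,235:335];b=cv2.imread("pics/top0.png")[115:215,230:330]
cv2.imwrite("pics/c0.png",np.hstack([cv2.resize(i,(400,400),interpolation=cv2.INTER_CUBIC) for i in(a,b)]))
a=cv2.imread("pics/side0.png")[190:290,310:410];b=cv2.imread("pics/top0.png")[120:220,330:430]
cv2.imwrite("pics/c1.png",np.hstack([cv2.resize(i,(400,400),interpolation=cv2.INTER_CUBIC) for i in(a,b)]))
E
```

```text
(no output)
```

View pics/c0.png

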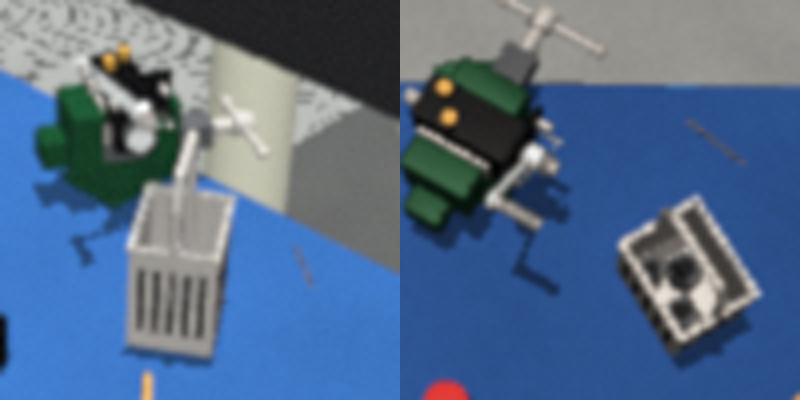

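View pics/c1.png

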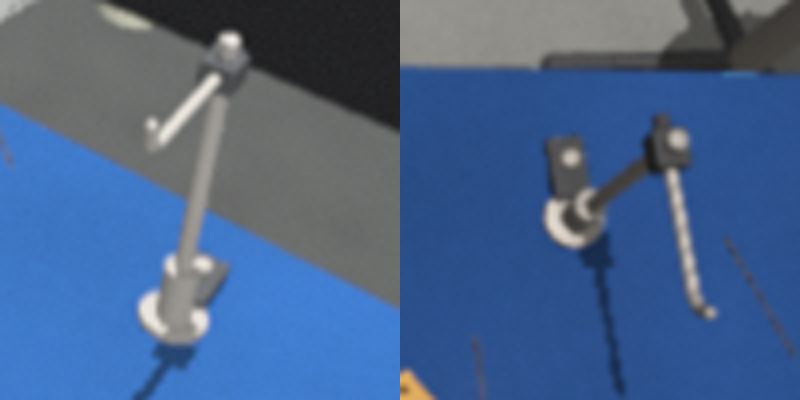

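```bash
python3 - <<'E'
from h import *
o=outline_of("basket","top");r=o[0]["region"];print(o[0]["score"],o[0]["xy"],r.sum())
ys,xs=np.nonzero(r);print(xs.min(),xs.max(),ys.min(),ys.max())
print(cv2.minAreaRect(np.c_[xs,ys].astype(np.float32)))
h=outline_of("hook_stand","top")[0]["region"];ys,xs=np.nonzero(h);print(xs.min(),xs.max(),ys.min(),ys.max())
s=arm.observe();print(s["ee_pos"],s["ee_rot"],s["qpos"],s["opening"])
E
```

```text
0.98 [299.9, 185.3] 834
284 318 165 203
((300.2247619628906, 183.35955810546875), (32.22393798828125, 27.13594627380371), 57.9946174621582)
366 401 150 181
[0.22145593 0.44829045 0.23131135] [1.79997613e+02 1.41266566e-05 1.53710938e+02] [ 6.37105914e+01  1.21983376e+01 -1.97009600e+00  7.58291797e+01
 -1.41121979e-05  8.99996529e+01] 0.0853991154758674
```

```bash
python3 - <<'E'
from h import *
np.set_printoptions(precision=4,suppress=True)
P=lambda x,y,z,x0=230,y0=115:atz("top",(x0+(x-400)/4,y0+y/4),z)
c=np.array([P(*q,.092) for q in[(620,245),(695,197),(760,295),(680,345)]]);print("rim",c.mean(0),c[2]-c[1],c[3]-c[0],c[1]-c[0],c[2]-c[3])
for e in(c[2]-c[1],c[3]-c[0]):print(np.linalg.norm(e),np.degrees(np.arctan2(e[1],e[0])))
for e in(c[1]-c[0],c[2]-c[3]):print(np.linalg.norm(e),np.degrees(np.arctan2(e[1],e[0])))
print("bar",tri((283.3,199.9),(303.5,180.2)),P(697,258,.152))
H=lambda x,y,z:P(x,y,z,330,120)
print("tip",H(710,312,.238),"bend",H(698,300,.215),"post top",H(678,138,.24),"rod at post",H(672,168,.215),"seat side",atz("side",(351.7,217.7),.219))
print("pin ends",P(490,200,.156),P(540,225,.156))
E
```

```text
rim [ 0.532  -0.0689  0.092 ] [-0.0734 -0.0474  0.    ] [-0.0741 -0.0442  0.    ] [ 0.0372 -0.0556  0.    ] [ 0.0379 -0.0589  0.    ]
0.08743163961453494 -147.1329046420158
0.08625455871682582 -149.19764145482984
0.06691631590018084 -56.215728780161875
0.07001556566412105 -57.265431452378024
bar (array([ 0.5324, -0.0716,  0.1474]), np.float64(0.012557971166644607)) [ 0.5287 -0.0689  0.152 ]
tip [ 0.4667 -0.3224  0.238 ] bend [ 0.4781 -0.324   0.215 ] post top [ 0.5796 -0.3069  0.24  ] rod at post [ 0.5662 -0.3113  0.215 ] seat side [ 0.5097 -0.3115  0.219 ]
pin ends [0.5674 0.0756 0.156 ] [0.5499 0.0404 0.156 ]
```

```bash
python3 - <<'E'
from h import *
np.set_printoptions(precision=4,suppress=True)
a=cv2.imread("pics/top0.png").astype(float)
# redness: rod (grey) vs blue cloth
pts=[]
for r in range(161,202):
    w=np.clip(a[r,392:415,2]-65,0,None); 
    if w.sum()>40: x=(w*np.arange(392,415)).sum()/w.sum(); p=atz("top",(x,r),.215); pts.append((r,x,*p[:2])); 
pts=np.array(pts);print(pts[::3])
k=pts[:,0]<193
f=np.polyfit(pts[k,2],pts[k,3],1);print("top rod y=",f,[np.polyval(f,x) for x in(.58,.505,.48)])
b=cv2.imread("pics/side0.png").astype(float)
q=[]
for r in range(209,228):
    # bg dark gray: take brightness
    g=b[r,344:372].mean(1);w=np.clip(g-130,0,None)
    if w.sum()>20:
        x=(w*np.arange(344,372)).sum()/w.sum();q.append((r,x,*atz("side",(x,r),.215)[:2]))
q=np.array(q);print(q)
# pin/shutter in later
E
```

```text
[[161.     397.2619   0.5689  -0.3094]
 [164.     397.7278   0.5608  -0.3102]
 [167.     398.3452   0.5527  -0.3115]
 [170.     398.8172   0.5446  -0.3123]
 [173.     399.5559   0.5365  -0.3139]
 [176.     399.8941   0.5285  -0.3143]
 [179.     400.5647   0.5204  -0.3157]
 [182.     401.       0.5124  -0.3165]
 [185.     401.7619   0.5045  -0.3181]
 [188.     402.2085   0.4965  -0.3189]
 [191.     402.6723   0.4886  -0.3197]
 [194.     403.5424   0.4807  -0.3216]
 [197.     406.6908   0.4729  -0.3296]]
top rod y= [ 0.1309 -0.3838] [np.float64(-0.3078475534898635), np.float64(-0.31766474254455346), np.float64(-0.32093713889611686)]
[[209.     362.8693   0.5679  -0.3085]
 [210.     362.4528   0.5632  -0.3101]
 [211.     361.6508   0.5578  -0.311 ]
 [212.     360.6997   0.5522  -0.3116]
 [213.     359.8325   0.5468  -0.3124]
 [214.     359.1371   0.5418  -0.3135]
 [215.     358.8063   0.5374  -0.3151]
 [216.     358.0991   0.5324  -0.3162]
 [217.     357.1794   0.5271  -0.3168]
 [218.     356.5296   0.5223  -0.3179]
 [219.     355.3398   0.5166  -0.3181]
 [220.     353.1704   0.5092  -0.3166]
 [221.     352.3275   0.5042  -0.3173]
 [222.     352.6918   0.5013  -0.3201]
 [223.     352.6067   0.4977  -0.3221]
 [224.     352.7387   0.4944  -0.3245]
 [225.     353.4807   0.4922  -0.3279]
 [226.     355.5916   0.4924  -0.3335]
 [227.     360.3435   0.4969  -0.3434]]
```

```bash
python3 -m jog '[0.6,0.029,-0.052,0,-10, 0.6,0.058,-0.104,0,-20, 0.6,0.087,-0.156,0,-30, 0.6,0.116,-0.208,0,-40, 0.6,0.145,-0.26,0,-50]' 30
python3 -m jog '[0.6,0.029,-0.052,0,-10, 0.6,0.058,-0.104,0,-20, 0.6,0.087,-0.156,0,-30, 0.6,0.116,-0.208,0,-40, 0.6,0.145,-0.26,0,-50]'
```

```text
t: 1.62
ee_pos: [0.3671, 0.1866, 0.2315]
ee_rot: [180.0, -0.0, 103.4]
wrist_force: [1.3, 1.2, 0.8]
opening: 0.0515
finger_force: 0.0
t: 2.25
ee_pos: [0.5122, -0.0737, 0.2314]
ee_rot: [180.0, -0.0, 53.4]
wrist_force: [0.9, 1.4, -0.2]
opening: 0.0509
finger_force: 0.0
```

```bash
python3 -m jog '[0.6,0.005,-0.004,0,-10, 0.6,0.005,-0.004,0,-20.9, 0.6,0.005,-0.004,-0.04,-20.9, 0.6,0.005,-0.004,-0.07,-20.9,0.6,0.005,-0.004,-0.098,-20.9]'
python3 - <<'E'
from h import *
a=cams.capture("side")[140:260,225:345,::-1];b=cams.capture("top")[120:220,250:350,::-1]
cv2.imwrite("pics/g0.png",np.hstack([cv2.resize(i,(400,400),interpolation=cv2.INTER_CUBIC) for i in(a,b)]))
E
```

```text
t: 2.88
ee_pos: [0.5162, -0.0757, 0.1322]
ee_rot: [-180.0, 0.0, 32.8]
wrist_force: [1.1, 0.2, 0.8]
opening: 0.0516
finger_force: 0.0
```

View pics/g0.png

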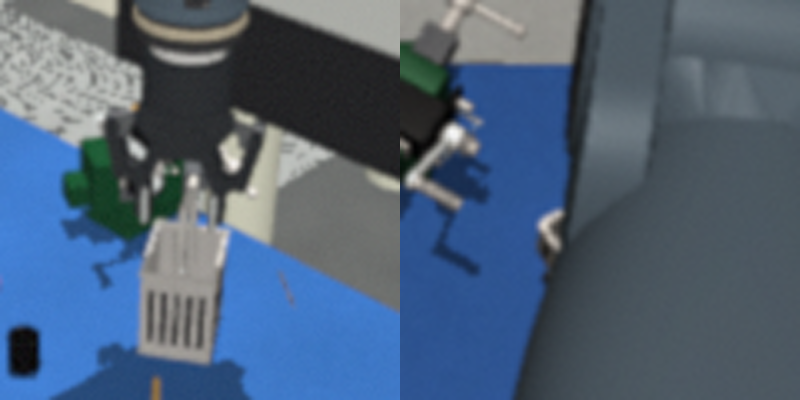

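```bash
python3 -m jog '[0.6,0.003,-0.004,0,0, 0,0.003,-0.004,0,0, 0,0.003,-0.004,0,0, 0,0.003,-0.004,0,0, 0,0.003,-0.004,0,0]' 60
python3 -m jog '[0,0,0,0,0, 0,0,0,0,0]'
```

```text
t: 3.6
ee_pos: [0.5197, -0.0797, 0.1339]
ee_rot: [180.0, -0.0, 32.8]
wrist_force: [-1.8, 0.3, 7.0]
opening: 0.0059
finger_force: 58.6
t: 3.85
ee_pos: [0.5197, -0.0797, 0.1339]
ee_rot: [180.0, -0.0, 32.8]
wrist_force: [-1.4, -0.8, 6.3]
opening: 0.0061
finger_force: 58.6
```

```bash
python3 -m jog '[0,0,0,0.01,0, 0,0,0,0.03,0, 0,0,0,0.06,0, 0,0,0,0.09,0, 0,0,0,0.12,0]'
python3 - <<'E'
from h import *
print(arm.observe()["wrist_force"],arm.observe()["opening"])
a=cams.capture("side")[120:260,225:365,::-1];b=cams.capture("top")[120:220,250:350,::-1]
cv2.imwrite("pics/g1.png",np.hstack([cv2.resize(i,(400,400),interpolation=cv2.INTER_CUBIC) for i in(a,b)]))
E
```

```text
t: 4.47
ee_pos: [0.5192, -0.0797, 0.2549]
ee_rot: [180.0, -0.0, 32.8]
wrist_force: [-0.5, -0.3, -1.9]
opening: 0.0063
finger_force: 58.6
[-0.45281362 -0.27869832 -1.94869668] 0.006304408737944326
```

View pics/g1.png

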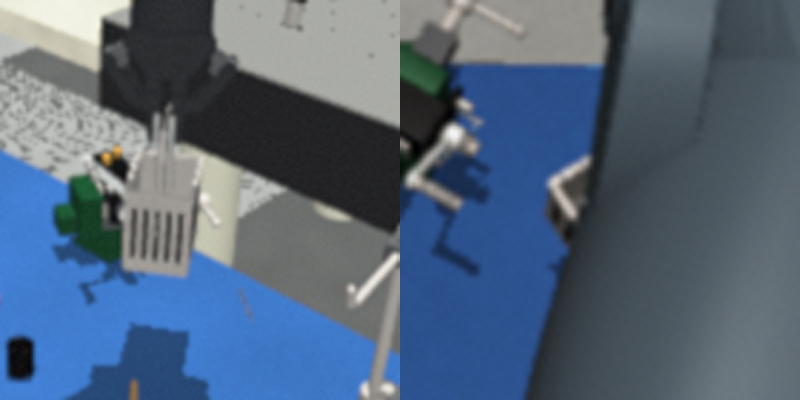

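```bash
python3 -m jog '[0,-0.02,-0.01,0,5, 0,-0.045,-0.025,0,12, 0,-0.07,-0.04,0,19, 0,-0.095,-0.055,0,26, 0,-0.12,-0.07,0,33]'
python3 -m jog '[0,-0.01,-0.04,0,7, 0,-0.018,-0.085,0,14, 0,-0.022,-0.13,0,21, 0,-0.024,-0.17,0,28, 0,-0.025,-0.2,0,31.7]'
python3 -m jog '[0,0,0,0,0, 0,0,0,0,0]'
```

```text
t: 5.2
ee_pos: [0.3983, -0.15, 0.2528]
ee_rot: [-180.0, 0.0, 66.1]
wrist_force: [-0.4, -0.9, -2.8]
opening: 0.0061
finger_force: 58.6
t: 5.82
ee_pos: [0.3738, -0.3511, 0.2527]
ee_rot: [-180.0, -0.0, 97.6]
wrist_force: [0.2, 0.8, -1.5]
opening: 0.0059
finger_force: 58.6
t: 6.08
ee_pos: [0.3742, -0.3493, 0.2529]
ee_rot: [-180.0, -0.0, 97.5]
wrist_force: [-0.5, 0.2, -2.5]
opening: 0.0057
finger_force: 58.6
```

```bash
python3 -m jog '[0,0.01,-0.005,-0.005,0, 0,0.025,-0.003,-0.014,0, 0,0.025,-0.003,-0.014,0, 0,0.025,-0.003,-0.014,0]'
python3 - <<'E'
from h import *
a=cams.capture("side")[150:290,290:430,::-1];b=cams.capture("top")[130:230,350:450,::-1]
cv2.imwrite("pics/g2.png",np.hstack([cv2.resize(i,(400,400),interpolation=cv2.INTER_CUBIC) for i in(a,b)]))
E
```

```text
t: 6.58
ee_pos: [0.3996, -0.3523, 0.2391]
ee_rot: [-180.0, -0.0, 97.6]
wrist_force: [0.3, -0.0, -1.4]
opening: 0.006
finger_force: 58.7
```

View pics/g2.png

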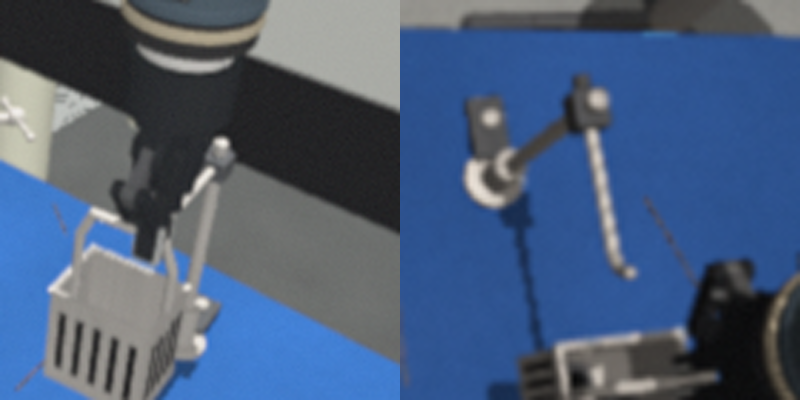

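```bash
python3 - <<'E'
from h import *
np.set_printoptions(precision=4,suppress=True)
print("bar left end",atz("top",(403.75,226.5),.257),"right",atz("top",(429.5,224.5),.257))
S=lambda x,y,z:atz("side",(290+x*.35,150+y*.35),z)
print("side: left corner",S(95,212,.255),"right corner",S(163,236,.255), "rim corners",S(48,290,.197),S(93,247,.197))
u=np.array([-.131,.991,0]);g=np.array([.3996,-.3523,.257])
for d in(-22,16,44,54):print(d,g+u*d/1e3,(proj("side",g+u*d/1e3)-[290,150])/.35,(proj("top",g+u*d/1e3)-[350,130])*4+[400,0])
print("rod y at x",.131*.3969-.3838)
E
```

```text
bar left end [ 0.393 -0.302  0.257] right [ 0.3984 -0.3674  0.257 ]
side: left corner [ 0.3965 -0.3042  0.255 ] right corner [ 0.408 -0.357  0.255] rim corners [ 0.3562 -0.2965  0.197 ] [ 0.4247 -0.2898  0.197 ]
-22 [ 0.4025 -0.3741  0.257 ] [179.6173 247.5201] [728.2067 371.3848]
16 [ 0.3975 -0.3364  0.257 ] [131.8671 227.7995] [669.3874 379.0802]
44 [ 0.3938 -0.3087  0.257 ] [ 98.1715 213.8826] [625.5907 384.7541]
54 [ 0.3925 -0.2988  0.257 ] [ 86.4298 209.033 ] [609.8615 386.7805]
rod y at x -0.3318061
```

```bash
python3 -m jog '[0,0.02,0.004,0,0, 0,0.045,0.007,0,0, 0,0.07,0.0105,0,0, 0,0.095,0.014,0,0, 0,0.11,0.016,0,0]'
python3 -m jog '[0,0,0,0,0, 0,0,0,-0.01,0, 0,0,0,-0.02,0]'
```

```text
t: 7.3
ee_pos: [0.5112, -0.3361, 0.2391]
ee_rot: [180.0, -0.0, 97.6]
wrist_force: [-0.2, -0.2, -2.4]
opening: 0.0058
finger_force: 58.7
t: 7.68
ee_pos: [0.5089, -0.3368, 0.2186]
ee_rot: [-180.0, -0.0, 97.5]
wrist_force: [-0.1, -0.0, -1.9]
opening: 0.006
finger_force: 58.7
```

```bash
python3 -m jog '[0,0,0,-0.005,0, 0,0,0,-0.009,0, 0,0,0,-0.012,0, 0,0,0,-0.013,0, 0,0,0,-0.013,0]'
python3 - <<'E'
from h import *
a=cams.capture("side")[150:290,290:430,::-1];b=cams.capture("top")[130:230,350:450,::-1]
cv2.imwrite("pics/g3.png",np.hstack([cv2.resize(i,(400,400),interpolation=cv2.INTER_CUBIC) for i in(a,b)]))
E
```

```text
t: 8.3
ee_pos: [0.5095, -0.3368, 0.2064]
ee_rot: [180.0, 0.0, 97.5]
wrist_force: [0.0, -0.4, -2.1]
opening: 0.0057
finger_force: 58.7
```

View pics/g3.png

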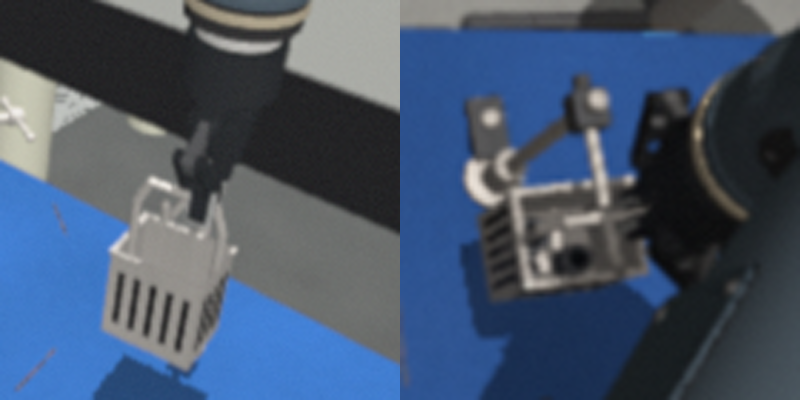

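Side crop shows the hook inside the handle window; top crop shows the rod (600,200) crossing under the bar at (605,215), beside the fingers. Lower to contact.

```bash
python3 -m jog '[0,0,0,-0.001,0, 0,0,0,-0.001,0, 0,0,0,-0.002,0, 0,0,0,-0.002,0]'
python3 -m jog '[0,0,0,-0.001,0, 0,0,0,-0.001,0, 0,0,0,-0.001,0]'
```

```text
t: 8.9
ee_pos: [0.5095, -0.3368, 0.2045]
ee_rot: [180.0, 0.0, 97.5]
wrist_force: [-0.2, -0.4, 2.4]
opening: 0.006
finger_force: 59.1
t: 9.28
ee_pos: [0.5097, -0.3368, 0.204]
ee_rot: [179.9, 0.0, 97.5]
wrist_force: [-0.6, 0.8, 7.4]
opening: 0.0059
finger_force: 59.7
```

```bash
python3 -m jog '[0,0,0,0.001,0, 0.1,0,0,0.001,0, 0.2,0,0,0.001,0, 0.3,0,0,0.001,0, 0.35,0,0,0.001,0]' 20
python3 -m jog '[0.35,0,0,0,0, 0.35,0,0,0,0, 0.35,0,0,0,0]'
python3 - <<'E'
from h import *
a=cams.capture("side")[150:290,290:430,::-1];b=cams.capture("top")[130:230,350:450,::-1]
cv2.imwrite("pics/g4.png",np.hstack([cv2.resize(i,(400,400),interpolation=cv2.INTER_CUBIC) for i in(a,b)]))
E
```

```text
t: 9.9
ee_pos: [0.5094, -0.3367, 0.2042]
ee_rot: [-180.0, -0.0, 97.5]
wrist_force: [0.1, 0.4, 0.5]
opening: 0.0297
finger_force: 0.0
t: 10.28
ee_pos: [0.5094, -0.3367, 0.2043]
ee_rot: [-180.0, 0.0, 97.5]
wrist_force: [-0.6, -0.3, -0.5]
opening: 0.0298
finger_force: 0.0
```

View pics/g4.png

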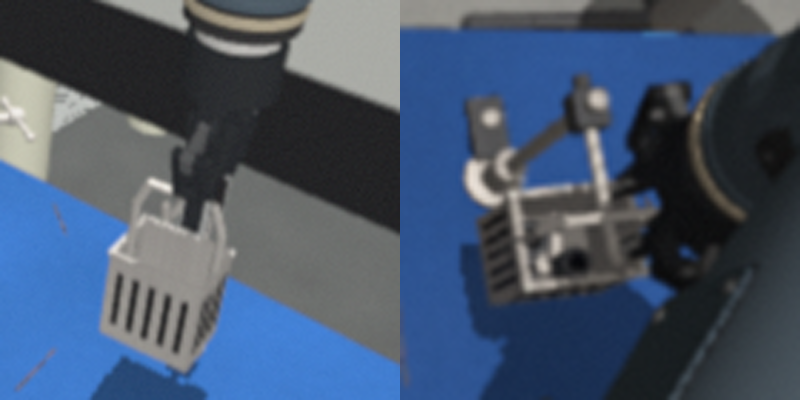

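```bash
python3 -m jog '[0.35,0,0,0.01,0, 0.35,0,0,0.025,0, 0.35,0,0,0.045,0, 0.35,0,0,0.07,0, 0.35,0,0,0.1,0]'
python3 - <<'E'
from h import *
np.set_printoptions(precision=4,suppress=True)
ims={}
for c in("side","top"):
    ims[c]=cams.capture(c)
for n,z in [("basket",.067),("basket_bar",.223),("coupler",.058),("lens",.078),("shutter_pivot",.103),("lever_pin",.156)]:
    for c in ims: print(n,c,[(np.round(d["xy"],1).tolist(),round(d["score"],2),atz(c,d["xy"],z).round(4)[:2].tolist()) for d in spot_point(n,c)[:2]])
# upscaled crops
a=ims["side"][165:225,235:295,::-1];b=ims["top"][120:180,230:290,::-1]
cv2.imwrite("pics/p0.png",np.hstack([cv2.resize(i,(400,400),interpolation=cv2.INTER_CUBIC) for i in(a,b)]))
E
```

```text
t: 11.0
ee_pos: [0.5093, -0.3366, 0.3062]
ee_rot: [180.0, 0.0, 97.5]
wrist_force: [0.6, -0.8, -0.4]
opening: 0.0297
finger_force: 0.0
basket side [([343.8, 264.2], 0.78, [0.5129, -0.312])]
basket top [([380.8, 193.8], 0.74, [0.5055, -0.3092])]
basket_bar side [([354.0, 223.7], 0.88, [0.4873, -0.3309])]
basket_bar top [([402.1, 186.2], 0.91, [0.4998, -0.3157])]
coupler side [([266.2, 190.8], 0.73, [0.6484, 0.0939])]
coupler top [([252.8, 150.4], 0.65, [0.6384, 0.0803]), ([260.7, 156.6], 0.51, [0.6188, 0.0555])]
lens side [([268.7, 194.5], 0.87, [0.6127, 0.0497])]
lens top [([260.3, 156.4], 0.86, [0.6139, 0.0562])]
shutter_pivot side []
shutter_pivot top [([260.8, 152.6], 0.82, [0.6187, 0.0543])]
lever_pin side [([253.6, 179.2], 0.47, [0.5526, 0.0631])]
lever_pin top [([261.9, 165.4], 0.65, [0.5665, 0.0493])]
```

View pics/p0.png

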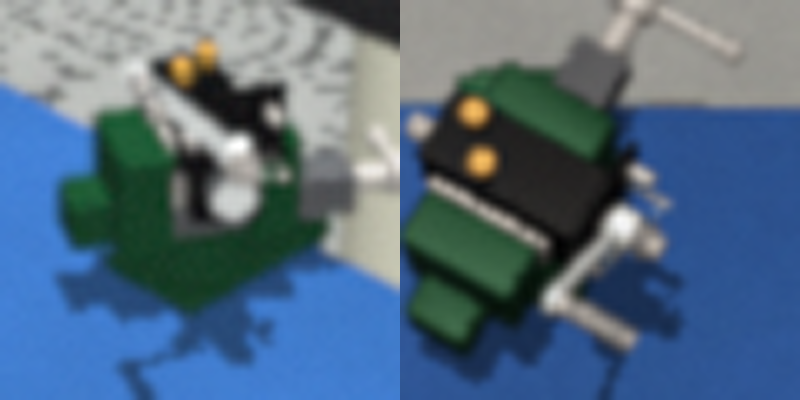

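```bash
python3 - <<'E'
from h import *
np.set_printoptions(precision=4,suppress=True)
T=lambda x,y,z:atz("top",(230+(x-400)/6.667,120+y/6.667),z)
S=lambda x,y,z:atz("side",(235+x/6.667,165+y/6.667),z)
a,b=T(552,298,.156),T(632,345,.156);print("pin ends",a,b,np.linalg.norm(a-b),np.degrees(np.arctan2(*(a-b)[1::-1])))
print("side pin end",S(138,75,.156), "hub top/side",T(622,222,.103),S(240,150,.103),"disc side",S(232,198,.078))
print("tri free end",tri((235+138/6.667,165+75/6.667),(264.8,171.75)))
# coupler long edge in top: jaw/coupler edge lines at z=.112
e=T(548,248,.112)-T(430,183,.112);print("coupler y dir?",np.degrees(np.arctan2(e[1],e[0])),np.linalg.norm(e))
# model
yw=np.radians(-29)
for yw in np.radians([-36,-32,-28]):
    x=np.array([np.cos(yw),np.sin(yw),0]);y=np.array([-np.sin(yw),np.cos(yw),0])
    pv=np.array([.612,.046,.103])
    for nm,p in[("hub",pv),("levend",pv+.053*(-x+[0,0,1])),("pinmid",pv+.053*(-x+[0,0,1])-.02*y),("free",pv+.053*(-x+[0,0,1])-.036*y)]:
        print(nm,p,(proj("top",p)-[230,120])*6.667+[400,0],(proj("side",p)-[235,165])*6.667)
E
```

```text
pin ends [0.5683 0.0748 0.156 ] [0.5485 0.041  0.156 ] 0.0391625109115844 59.64090745631017
side pin end [0.5712 0.0719 0.156 ] hub top/side [0.6166 0.0468 0.103 ] [0.6209 0.0478 0.103 ] disc side [0.6144 0.0462 0.078 ]
tri free end (array([0.5419, 0.0416, 0.1799]), np.float64(0.0028254738957557064))
coupler y dir? -118.92699627367229 0.06047006363749077
hub [0.612 0.046 0.103] [623.7549 232.0791] [230.7139 157.6919]
levend [0.5691 0.0772 0.156 ] [546.3292 295.9452] [127.294   72.6935]
pinmid [0.5574 0.061  0.156 ] [584.4284 323.6881] [134.0599  92.8207]
free [0.548 0.048 0.156] [615.0482 345.9931] [139.6161 109.3494]
hub [0.612 0.046 0.103] [623.7549 232.0791] [230.7139 157.6919]
levend [0.5671 0.0741 0.156 ] [553.5431 300.8212] [128.7927  76.3515]
pinmid [0.5565 0.0571 0.156 ] [593.5939 325.9134] [138.4597  96.3251]
free [0.548  0.0436 0.156 ] [625.7699 346.0807] [146.3958 112.723 ]
hub [0.612 0.046 0.103] [623.7549 232.0791] [230.7139 157.6919]
levend [0.5652 0.0709 0.156 ] [561.1006 305.197 ] [130.8186  79.9728]
pinmid [0.5558 0.0532 0.156 ] [602.9045 327.5106] [143.3591  99.6901]
free [0.5483 0.0391 0.156 ] [636.4754 345.4387] [153.65   115.8707]
```

```bash
python3 -m jog '[0.6,0.006,0.05,0,-7, 0.6,0.012,0.1,0,-14, 0.6,0.018,0.15,0,-21, 0.6,0.024,0.2,0,-28, 0.6,0.03,0.25,0,-37.5]'
python3 -m jog '[0.6,0.006,0.05,0,0, 0.6,0.012,0.1,-0.02,0, 0.6,0.019,0.142,-0.06,0, 0.6,0.019,0.142,-0.06,0]'
python3 - <<'E'
from h import *
for c in("side","top"): cams.capture(c)
for n,z in [("basket_bar",.223),("basket",.067)]:
    for c in("side","top"): print(n,c,[(np.round(d["xy"],1).tolist(),round(d["score"],2),atz(c,d["xy"],z).round(4)[:2].tolist()) for d in spot_point(n,c)[:2]])
E
```

```text
t: 12.32
ee_pos: [0.5394, -0.0851, 0.3044]
ee_rot: [180.0, -0.0, 59.7]
wrist_force: [0.5, -0.5, 0.5]
opening: 0.0512
finger_force: 0.0
t: 12.82
ee_pos: [0.5571, 0.0577, 0.2414]
ee_rot: [-179.8, 0.1, 60.2]
wrist_force: [-0.4, -0.9, 1.2]
opening: 0.0511
finger_force: 0.0
basket_bar side [([354.4, 220.3], 0.84, [0.4998, -0.3243])]
basket_bar top [([401.7, 186.1], 0.72, [0.5, -0.3147])]
basket side [([345.2, 264.6], 0.89, [0.5142, -0.3155])]
basket top [([382.7, 195.7], 0.83, [0.4998, -0.3148])]
```

```bash
python3 -m jog '[0.6,0,-0.001,-0.03,0, 0.6,0,-0.001,-0.06,0, 0.6,0,-0.001,-0.085,0, 0.6,0,-0.001,-0.104,0, 0.6,0,-0.001,-0.104,0]' 30
python3 -m jog '[0.3,0,0,0,0, 0,0,0,0,0, 0,0,0,0,0, 0,0,0,0,0, 0,0,0,0,0]'
```

```text
t: 13.75
ee_pos: [0.5579, 0.0535, 0.1398]
ee_rot: [-179.9, 0.0, 60.0]
wrist_force: [0.3, -0.3, 0.3]
opening: 0.0516
finger_force: 0.0
t: 14.38
ee_pos: [0.5592, 0.0541, 0.1411]
ee_rot: [179.9, -0.0, 60.0]
wrist_force: [2.1, -2.9, 6.5]
opening: 0.0088
finger_force: 29.9
```

```bash
python3 -m jog '[0,0.0064,-0.0037,0.0065,0, 0,0.0134,-0.0078,0.0119,0, 0,0.0211,-0.0122,0.0163,0, 0,0.0291,-0.0168,0.0194,0, 0,0.0374,-0.0216,0.0213,0]' 40
python3 -m jog '[0,0,0,0,0, 0,0,0,0,0]'
```

```text
t: 15.0
ee_pos: [0.5959, 0.0333, 0.1624]
ee_rot: [-179.9, -0.1, 60.1]
wrist_force: [-2.8, 5.4, 0.0]
opening: 0.0087
finger_force: 40.1
t: 15.25
ee_pos: [0.596, 0.0332, 0.1623]
ee_rot: [-180.0, -0.1, 60.0]
wrist_force: [-3.6, 4.3, 5.9]
opening: 0.0079
finger_force: 40.7
```

```bash
python3 -m jog '[0,0.0085,-0.0049,0.0007,0, 0,0.017,-0.0098,0,0, 0,0.0253,-0.0146,-0.0019,0, 0,0.0334,-0.0193,-0.005,0]'
python3 -m jog '[0,0.003,-0.0017,-0.0017,0, 0,0.003,-0.0017,-0.0017,0]'
```

```text
t: 15.75
ee_pos: [0.6293, 0.0141, 0.1568]
ee_rot: [-179.9, -0.1, 60.1]
wrist_force: [-0.7, 4.9, 10.2]
opening: 0.0083
finger_force: 41.9
t: 16.0
ee_pos: [0.6324, 0.0122, 0.1551]
ee_rot: [-179.9, -0.1, 60.0]
wrist_force: [-0.9, 4.7, 1.9]
opening: 0.0083
finger_force: 41.5
```

```bash
for i in 1 2; do python3 -m jog '[0,0.0015,-0.0009,-0.001,0, 0,0.003,-0.0017,-0.002,0, 0,0.003,-0.0017,-0.002,0]'; done
```

```text
t: 16.38
ee_pos: [0.6353, 0.0105, 0.1534]
ee_rot: [-180.0, -0.1, 60.0]
wrist_force: [-1.3, 5.0, 5.6]
opening: 0.0084
finger_force: 41.8
t: 16.75
ee_pos: [0.638, 0.009, 0.152]
ee_rot: [-179.9, -0.1, 60.0]
wrist_force: [-7.8, 6.0, 14.1]
opening: 0.0082
finger_force: 42.3
```

```bash
python3 -m jog '[0,0.0015,-0.0009,-0.001,0, 0,0.0015,-0.0009,-0.001,0, 0,0.0015,-0.0009,-0.001,0]' 60
python3 - <<'E'
from h import *
for c in("side","top"): cams.capture(c)
for n,z in [("basket_bar",.223),("basket",.067),("lever_pin",.168)]:
    for c in("side","top"): print(n,c,[(np.round(d["xy"],1).tolist(),round(d["score"],2),atz(c,d["xy"],z).round(4)[:2].tolist()) for d in spot_point(n,c)[:2]])
s=arm.observe();print(s["wrist_force"],s["ee_pos"],s["finger_force"])
E
```

```text
t: 17.12
ee_pos: [0.6386, 0.0087, 0.1516]
ee_rot: [-179.9, -0.1, 60.1]
wrist_force: [-18.7, 9.2, 24.9]
opening: 0.008
finger_force: 59.4
basket_bar side [([357.6, 223.0], 0.87, [0.4957, -0.3354])]
basket_bar top []
basket side [([345.8, 264.2], 0.82, [0.5167, -0.3157]), ([261.9, 189.5], 0.65, [0.6331, 0.1006])]
basket top [([382.9, 196.8], 0.76, [0.4964, -0.3152])]
lever_pin side [([283.8, 170.9], 0.47, [0.6467, 0.018])]
lever_pin top []
[-17.3019875    9.43304875  24.15097916] [0.63861995 0.00867372 0.15156004] 59.395886063575745
```

```bash
python3 -c "
from rig import order
print(order.job_done())"
```

```text
the job is handed in; nothing more can be done
None
```

The basket hangs upright on the hook and is released, and the fingers are holding the shutter lever hard against its open stop; I handed the job in at about 17 s, and no verdict came back.

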